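# Scrub the tall tumbler and hang the bottle brush up to dry

## Robot

A 7-joint arm with a two-finger parallel gripper is mounted at the origin on the work surface. World frame = base frame: x ahead of the robot, y to its left, z up, the work surface at z = 0. Lengths are in mm, angles in rad, forces in N, time in s.
With the tool pointing down it reaches from about 425 to 875 mm from the base axis. Payload 4.7 kg.
Tool frame: the origin (TCP) lies midway between the tips of the shut fingers; the grasp point (between the pads) lies robot.hold_point_z behind it (robot.hold_point_z is the distance from the TCP to the grasp point, in mm); z points along the fingers, y is the line along which they close (so a half turn about z gives the same grasp; the last joint's range is limited). The gripper opens to 87 mm and grips with 3 to 60 N. Pads are 19 mm wide; open, the fingers measure 117 mm over their backs; the gripper's body (75 mm by 190 mm) begins 51 mm behind the grasp point.
Start: joints at [1.148, 0.321, -0.07, 1.45, 0.023, 1.371, -0.057], TCP at [274.961, -589.001, 222.587] pointing down, gripper open.
Joint ranges: [-2.86, 2.86], [-0.3, 2.09], [-1.38, 1.24], [0.06, 2.45], [-1.56, 4.7], [0.09, 2.05], [-2.69, 2.69]. Speed limits (rad/s): [2.57, 2.57, 3.14, 3.14, 3.14, 3.14, 3.14].

## Interface

Orientations are given as a rotation vector (axis times angle).
In Python, from bench import robot gives the robot as it stands.
- The arm moves only by the tool move_arm, never from a script. Its argument "commands" is a list of rows, each an object of numbers: "x", "y", "z": the shift along the tool's x, y, z in m; "ax", "ay", "az": the turn, a rotation vector about the tool's x, y, z in degrees. In form: [{"x": .., "y": .., "z": .., "ax": .., "ay": .., "az": ..}, ...]. A call has 1 to 10 rows; each row is the pose to reach, as a shift and turn from the pose commanded when the call began, along the tool's axes at that moment; what a row does not reach only later rows make up. A row lasts 1/8 s, in which the tool goes at most 62.5 mm and 10.7 degrees, less where a joint would pass 70% of its speed; a pose out of reach is approached as far as the arm can. A call with a gripper value outside its range is refused whole. "claw" is the finger opening in m, from 0 to 0.087, set as the call begins (left out, the last holds). The fingers move at their own pace and stop on an object; the grip force is fixed at half the most. Time passes only in rows, so rows that repeat a pose let the fingers close. It gives the time, the measured TCP pose, the force, the opening and the grip force at its end, in the units of the state.
- robot.read_state(): the state, without advancing time (a new reading comes with each control period).
- robot.read_camera(name): name is "side" or "top" or "wrist"; returns the picture (480x640x3 uint8, red, green, blue); there is no depth.
- robot.calibration(name): a dict with "fx", "fy", "cx", "cy" (pixels), "R" (3x3) and "t" (3): a world point X has camera coordinates R X + t; the wrist camera has in their place "tool_from_camera" (4x4, takes a point from camera to tool coordinates, whose origin is the TCP and whose axes are the flange's). Camera axes: x right, y down, z forward; pixel columns grow to the right and rows downward; lengths in mm; the calibration is good to about 2 mm. A picture is of the moment at which its call begins: read the wrist's pose just before it. calibration takes no time and is no camera call.
- robot.hand_in(): hands the job in; it is judged then, once.
Trained networks look in the newest picture that a camera, given by its name, has taken for a name from the list of things; names that differ only in an ending like _2 or _b are one class to them, and where a whole thing is asked for, a point or a joint stands for the part that bears it (a point fixed in the world has none). Each returns a list of dicts, best first, with "p" (0 to 1); they miss things now and then, are a little off and sometimes report something else, mostly with a low value. They report only what shows in the picture. A call takes as long as a camera call.
- robot.boxes_of(camera, thing): "extent" ([centre column, centre row, width, height] in pixels, round what is visible of it).
The state is a dict: "clock": time; "q": joint angles; "joint_vel": joint speeds; "effort": joint torques, N m; "tcp_pos": TCP position; "tcp_rot": TCP orientation; "force": force on the tool from outside, world axes, zero at the start; "torque": the same for the moment, N m; "opening": finger opening in mm; "grip_force": force on a finger pad.
Only numpy, scipy, OpenCV 4.12 (cv2) and the standard library are available. Lean on these libraries where they do the work, as an engineer would, in place of code of your own. Each camera call takes 0.05 s, during which the arm holds its last target. There are 200 camera calls.

## Task

Take the bottle brush out of the white mug by its ring and scrub the tall steel tumbler with it: run its head right down to the tumbler's bottom, draw it up by more than half the tumbler's height and run it right down to the bottom again. Then hang the brush by its ring on the free peg of the drying rail and let it hang still. Keep the mug and the tumbler standing where they are and do not disturb anything else.

Things in the scene. Friction and masses are not known exactly. Their poses are not given: they have to be found in the camera images.
- brush: White bottle brush, 183 mm long, about 80 g, upright in the mug. Origin: centre of its flat foot; z up along it. Grey bristle head 33 mm diameter, z 0 to 75; stem 11 mm thick; on top a flat ring in its y-z plane, 62 mm over, hole 40 mm, 9 mm thick along x. The ring's top bar is at z 172 to 183 and can be gripped from above, fingers closing along the brush's x.
- brush_eye (a point): Centre of the hole of the brush's ring, 152 mm above the brush's foot; x is the axis of the hole.
- mug: White ceramic mug with a side handle, 85 mm high, outer diameter about 56 mm, in which the brush stands. Origin at the centre of its underside, z up. The brush's foot stands about 6 mm above it.
- tall_tumbler: The taller of two plain steel tumblers: 105 mm high, outer diameter 62 mm at the foot and 72 mm at the rim, walls 3 mm, inner floor 5 mm above the underside. Origin at the centre of the underside, z up.
- short_tumbler: The shorter steel tumbler, 65 mm high, the same 72 mm over the rim; leave it alone. Origin at the centre of the underside.
- peg: The free one of three like pegs on the wooden drying rail (any place). Origin on its axis at the rail's front face, 225 mm above the table; it runs level along its -x (towards the robot) for 75 mm, diameter 10 mm, then turns up: its end is 88 mm out, 16 mm above the axis. Pegs 110 mm apart; the rail's bar is 210 to 235 mm high.
- peg_tip (a point): Middle of the free peg's upturned tip, 83 mm out from the rail's face and 11 mm above the peg's axis.
- mirror: Round black hand mirror, 72 mm wide, hanging by the eye of its handle on another peg, reaching 143 mm below the eye. Origin at the centre of its eye, z up.
- mwiko: Flat wooden cooking spatula, 46 mm wide, hanging by its eye on the third peg, reaching 155 mm below the eye. Origin at the centre of its eye, z up.
- lotion: White lotion bottle standing upright, diameter 52 mm, 155 mm high. Origin at the centre of its underside.
- spray: Plain aluminium spray can standing upright, diameter 50 mm, 158 mm high. Origin at the centre of its underside.
- egg_cup: Green plastic egg cup, diameter 42 mm, 49 mm high. Origin at the centre of its underside.
- torch: Black battery torch lying flat, 145 mm long along its x, about 46 mm thick. Origin under its middle.
- hairbrush: Wooden hairbrush lying bristles down, 198 mm long along its x, 58 mm wide, 28 mm high. Origin under its middle.
- tweezer: Steel tweezer, 95 mm long along its y, lying in the shallow aluminium tray (100 x 300 mm, rim 18 mm high) under the pegs. Origin under its middle.

How it is judged (in metres and radians):
On the way, in this order (a step that is already met when the one before it is completed fails the run):
1. the brush's foot is within 17 mm of the tall tumbler's inner floor, the tumbler upright (horizontal distance between brush and tall_tumbler below 0.028 m and angle between tall_tumbler's own z axis and vertical below 0.2 rad and z of brush in the frame of tall_tumbler below 0.022 m), for 0.1 s.
2. the brush is drawn up by more than 45 mm off the floor, still over the tumbler (horizontal distance between brush and tall_tumbler below 0.028 m and angle between tall_tumbler's own z axis and vertical below 0.2 rad and z of brush in the frame of tall_tumbler above 0.05 m), for 0.05 s.
3. the brush's foot is within 17 mm of the tall tumbler's floor again (all of step 1), for 0.1 s.
At the end, for the whole second after the job is handed in: The brush hangs still on the free peg: ring centre 3 to 80 mm out from the rail, within 12 mm sideways and 8 to 24 mm below the peg's axis, tilt under 0.3 rad. Mug and tall tumbler upright (0.15 rad), within 50 mm of where they were; all else within 30 mm of where it was (x of brush_eye in the frame of peg between -0.08 and -0.003 m and y of brush_eye in the frame of peg between -0.012 and 0.012 m and z of brush_eye in the frame of peg between -0.024 and -0.008 m and contact force between brush and peg above 0.2 N and angle between brush's own z axis and vertical below 0.3 rad and linear speed of brush below 0.05 m/s and distance of each of mug, tall_tumbler from where it was at the start of the episode below 0.05 m and angle between each of mug, tall_tumbler's own z axis and vertical below 0.15 rad and distance of each of mirror, mwiko, short_tumbler, lotion, spray, egg_cup, torch, hairbrush, tweezer from where it was at the start of the episode below 0.03 m); the robot touches nothing.
It fails at once if the mug or the tall tumbler is tipped over (angle between any of mug, tall_tumbler's own z axis and vertical above 0.6 rad).
It fails at once if a bystander is disturbed (moved more than 40 mm) (distance of any of mirror, mwiko, short_tumbler, lotion, spray, egg_cup, torch, hairbrush, tweezer from where it was at the start of the episode above 0.04 m).
It also fails if it takes over 72 s, if anything falls off the work surface, if the arm or the gripper's body presses on something with over 40 N, if the wrist force passes 120 N, or if a joint passes its speed limit or range.

## Working session

There is one attempt and no reset: what is moved stays moved. The work goes in short steps, Python scripts to look and compute and a tool call to move; the robot and the scene stay as the last step left them, time stands still between calls to the robot, and variables do not carry over. Pictures are saved under pics/ and viewed, at most 10 in all, crops included, and the job is handed in when it is done.

Besides the shell and the picture viewer there is one more tool, called after "Emit:" in YAML: its name, and indented under it one key for each argument. move_arm: Moves the arm, as the interface text tells. Its arguments: {"type":"object","properties":{"commands":{"type":"array"},"claw":{"type":"number"}},"required":["commands"]}

```bash
ls; mkdir -p pics; python3 - <<'E'
from bench import robot
import cv2, numpy as np
np.set_printoptions(precision=3,suppress=True)
s=robot.read_state(); print({k:s[k] for k in('clock','tcp_pos','tcp_rot','opening','force')}, robot.hold_point_z)
for c in('side','top','wrist'):
    im=robot.read_camera(c); cv2.imwrite(f'pics/{c}0.png',im[:,:,::-1]); k=robot.calibration(c); print(c,k)
    for t in('brush','brush_eye','mug','tall_tumbler','short_tumbler','peg','peg_tip','mirror','mwiko') if c!='wrist' else():
        print(t,[(np.round(d['extent']).tolist(),round(d['p'],2)) for d in robot.boxes_of(c,t)[:3]])
E
```

```text
pics
{'clock': 0.0, 'tcp_pos': array([ 274.693, -588.512,  221.468]), 'tcp_rot': array([-3.065, -0.68 ,  0.001]), 'opening': 86.88631771093475, 'force': array([ 0.107,  0.223, -0.159])} 18.700000000000003
side {'fx': 565.8981508941386, 'fy': 565.8981508941386, 'cx': 321.5763224283263, 'cy': 242.97821092593634, 'R': array([[-0.997, -0.072, -0.019],
       [-0.035,  0.668, -0.743],
       [ 0.066, -0.741, -0.669]]), 't': array([ 573.461,  119.847, 1311.84 ])}
brush [([357.0, 170.0, 16.0, 40.0], 0.84)]
brush_eye [([358.0, 173.0, 9.0, 39.0], 0.74), ([286.0, 211.0, 9.0, 61.0], 0.26)]
mug [([357.0, 200.0, 24.0, 41.0], 0.91), ([373.0, 374.0, 34.0, 63.0], 0.44)]
tall_tumbler [([372.0, 374.0, 37.0, 61.0], 0.56)]
short_tumbler [([373.0, 267.0, 32.0, 28.0], 0.74)]
peg [([277.0, 217.0, 35.0, 9.0], 0.56)]
peg_tip [([278.0, 217.0, 40.0, 6.0], 0.72), ([372.0, 267.0, 31.0, 30.0], 0.16)]
mirror [([269.0, 274.0, 17.0, 61.0], 0.75), ([373.0, 263.0, 32.0, 20.0], 0.64), ([337.0, 303.0, 14.0, 29.0], 0.28)]
mwiko [([287.0, 212.0, 13.0, 60.0], 0.68)]
top {'fx': 612.0765607052488, 'fy': 612.0765607052488, 'c
[... 437 characters left out ...]
.0], 0.23)]
short_tumbler [([316.0, 306.0, 35.0, 31.0], 0.95), ([355.0, 198.0, 17.0, 21.0], 0.4)]
peg [([299.0, 193.0, 6.0, 47.0], 0.52), ([456.0, 282.0, 36.0, 25.0], 0.39)]
peg_tip [([317.0, 308.0, 32.0, 30.0], 0.63), ([297.0, 191.0, 7.0, 46.0], 0.53)]
mirror [([245.0, 198.0, 36.0, 25.0], 0.93), ([497.0, 221.0, 29.0, 88.0], 0.33)]
mwiko [([354.0, 199.0, 20.0, 22.0], 0.62)]
wrist {'fx': 377.878904173741, 'fy': 377.878904173741, 'cx': 325.6035749491757, 'cy': 234.64467145368866, 'tool_from_camera': array([[  -0.   ,   -0.969,   -0.246,   65.604],
       [   1.   ,   -0.   ,   -0.   ,    0.524],
       [   0.   ,   -0.246,    0.969, -162.073],
       [   0.   ,    0.   ,    0.   ,    1.   ]])}
```

View pics/top0.png

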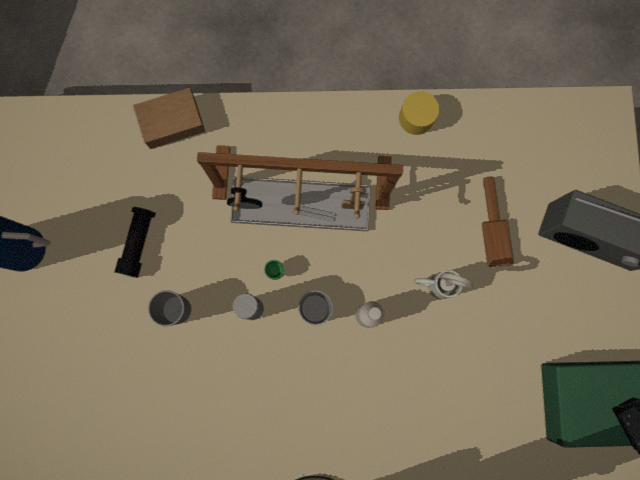

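View pics/side0.png

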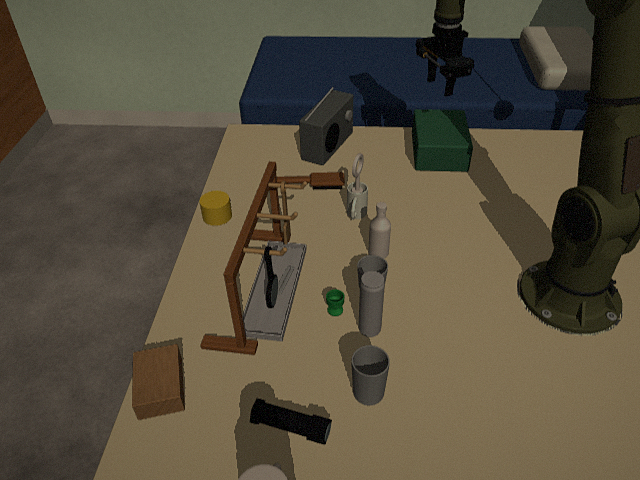

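The top view shows the brush ring at about (455,282) in the mug (447,285), the tall tumbler at (170,309), and the free middle peg running from (300,168) to (297,212). The mirror is on the left peg and the mwiko on the right peg. The side view agrees: ring (358,168), tumbler (370,374), peg tip (293,216).

```bash
cat > h.py <<'E'
from bench import robot
import numpy as np, cv2
from scipy.spatial.transform import Rotation as Rn
np.set_printoptions(precision=1,suppress=True)
def cam(c):
    k=robot.calibration(c)
    if 'R' in k: return k,np.array(k['R']),np.array(k['t'])
    s=robot.read_state(); T=np.eye(4); T[:3,:3]=Rn.from_rotvec(s['tcp_rot']).as_matrix(); T[:3,3]=s['tcp_pos']
    W=np.linalg.inv(T@np.array(k['tool_from_camera'])); return k,W[:3,:3],W[:3,3]
def ray(c,u,v):
    k,R,t=cam(c); d=R.T@np.array([(u-k['cx'])/k['fx'],(v-k['cy'])/k['fy'],1]); return -R.T@t,d
def atz(c,u,v,z):
    o,d=ray(c,u,v); return o+d*(z-o[2])/d[2]
def tri(*obs):
    A=np.zeros((3,3));b=np.zeros(3)
    for o in obs:
        p,d=ray(*o); d/=np.linalg.norm(d); M=np.eye(3)-np.outer(d,d); A+=M;b+=M@p
    return np.linalg.solve(A,b)
def proj(c,X):
    k,R,t=cam(c); p=R@np.array(X,float)+t; return np.array([k['fx']*p[0]/p[2]+k['cx'],k['fy']*p[1]/p[2]+k['cy']])
def crop(c,x0,y0,w,h,f,name):
    im=robot.read_camera(c)[y0:y0+h,x0:x0+w,::-1]; cv2.imwrite('pics/'+name,cv2.resize(im,None,fx=f,fy=f,interpolation=cv2.INTER_CUBIC))
E
python3 - <<'E'
from h import *
print('ring mid tri',tri(('top',455,283),('side',358,173)),atz('top',455,283,158))
print('ring ends',atz('top',440,280,158),atz('top',471,285,158))
print('tumbler rim',atz('top',167,309,105), 'tri', tri(('top',170,309),('side',371,374)))
print('peg root/tip',atz('top',300,170,225),atz('top',297,214,238),tri(('top',297,212),('side',293,216)))
print('pegs mid bar', atz('top',300,158,235), 'bar ends',atz('top',200,154,235),atz('top',400,168,235))
print('mug',atz('top',447,285,85))
a=robot.read_camera('top')[:,:,::-1]
A=cv2.resize(a[250:330,395:495],None,fx=4,fy=4,interpolation=2);B=cv2.resize(a[270:350,120:220],None,fx=4,fy=4,interpolation=2)
C=cv2.resize(a[145:225,190:410],None,fx=800/220,fy=800/220,interpolation=2)
cv2.imwrite('pics/m1.png',np.vstack([np.hstack([A,B]),C])[:600])
print(robot.read_state()['clock'])
E
```

```text
ring mid tri [ 497.2 -286.1  125.8] [ 493.6 -278.2  158. ]
ring ends [ 500.  -249.7  158. ] [ 489.1 -308.8  158. ]
tumbler rim [457.9 283.7 105. ] tri [458.6 288.   59.7]
peg root/tip [703.9  14.  225. ] [618.8  20.8 238. ] [627.1  20.9 226.4]
pegs mid bar [723.9  13.5 235. ] bar ends [734.9 196.9 235. ] [ 701.5 -169.8  235. ]
mug [ 495.  -279.3   85. ]
1.1
```

View pics/m1.png

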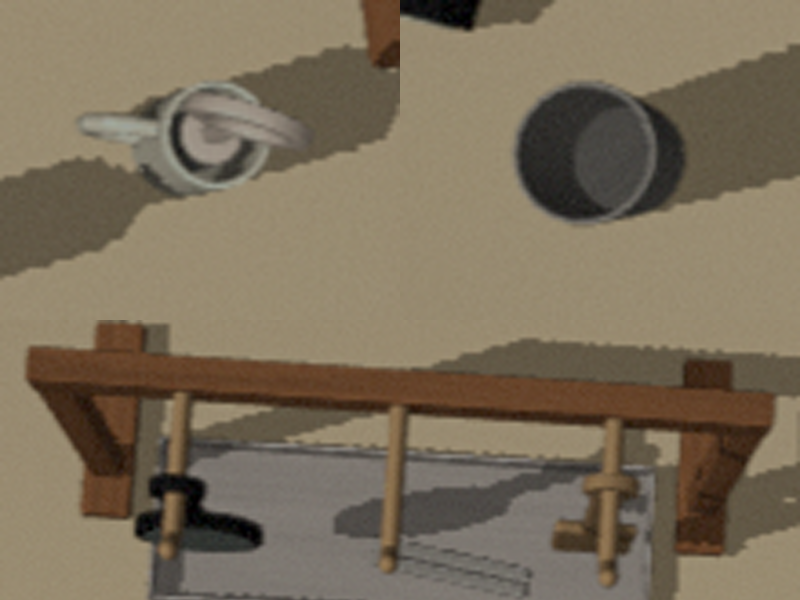

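The crops show the ring running from (441,276) to (473,286), so its hole axis yaws about -18°. The mug rim is centred at (448,284) and the tumbler rim at (166.6,308). The free peg runs from (299.5,169) to (296.4,212), with the rail yawed about -5°. Next I move above the brush to look closer.

```bash
cat >> h.py <<'E'
def go(x,y,z,psi):
    "shift (m) in tool axes and turn (deg) to a tool-down pose, tool x at yaw psi"
    s=robot.read_state(); R=Rn.from_rotvec(s['tcp_rot']); p=np.deg2rad(psi)
    T=Rn.from_matrix(np.array([[np.cos(p),np.sin(p),0],[np.sin(p),-np.cos(p),0],[0,0,-1]]).T)
    print('t',s['clock'],'at',s['tcp_pos'],'shift',np.round(R.inv().apply(np.array([x,y,z])-s['tcp_pos'])/1000,4),'turn',np.round((R.inv()*T).as_rotvec(degrees=True),2))
E
python3 - <<'E'
from h import *
go(493,-278,320,72)
print(atz('top',457.5,279.5,189),atz('top',441.3,275.8,165),atz('top',473,286.3,165),atz('top',448.3,284.3,85),atz('top',166.6,308,105),atz('top',299.5,169.2,225),atz('top',296.4,212.4,236))
E
```

```text
t 1.1 at [ 275.  -589.   222.6] shift [ 0.3 -0.2 -0.1] turn [  0.   0. -47.]
[ 497.9 -275.8  189. ] [ 507.4 -251.1  165. ] [ 486.1 -310.6  165. ] [ 496.4 -282.1   85. ] [459.9 284.5 105. ] [705.4  14.9 225. ] [622.2  21.8 236. ]
```

Emit:
move_arm:
  commands:
    - {"x": 0.0, "y": 0.0, "z": -0.06, "az": -4}
    - {"x": 0.329, "y": -0.19, "z": -0.097, "az": -47}
    - {"x": 0.329, "y": -0.19, "z": -0.097, "az": -47}
    - {"x": 0.329, "y": -0.19, "z": -0.097, "az": -47}
    - {"x": 0.329, "y": -0.19, "z": -0.097, "az": -47}
    - {"x": 0.329, "y": -0.19, "z": -0.097, "az": -47}
    - {"x": 0.329, "y": -0.19, "z": -0.097, "az": -47}
    - {"x": 0.329, "y": -0.19, "z": -0.097, "az": -47}
    - {"x": 0.329, "y": -0.19, "z": -0.097, "az": -47}
    - {"x": 0.329, "y": -0.19, "z": -0.097, "az": -47}

```text
schema error: expected keys x, y, z, ax, ay, az
```

```bash
sed -i 's/precision=1/precision=4/' h.py; python3 - <<'E'
from h import *
s=robot.read_state(); print(s['clock'],s['tcp_pos'],s['tcp_rot'],s['q'])
crop('wrist',0,0,640,480,1,'w1.png')
for t in('brush','brush_eye','mug'): print(t,[(np.round(d['extent'],1).tolist(),round(d['p'],2)) for d in robot.boxes_of('wrist',t)[:2]])
for X in([497.9,-275.8,189],[507.4,-251.1,158],[486.1,-310.6,158],[496,-282,85]): print(proj('wrist',X))
E
```

```text
1.1 [ 274.9613 -588.9881  222.5718] [ 3.0669  0.6807 -0.    ] [ 1.1481  0.321  -0.0701  1.4505  0.0226  1.3708 -0.0569]
brush []
brush_eye []
mug []
[-255.7558 -709.5475]
[-203.3299 -614.9106]
[ -60.9813 -454.9553]
[  15.0665 -318.6343]
```

View pics/w1.png

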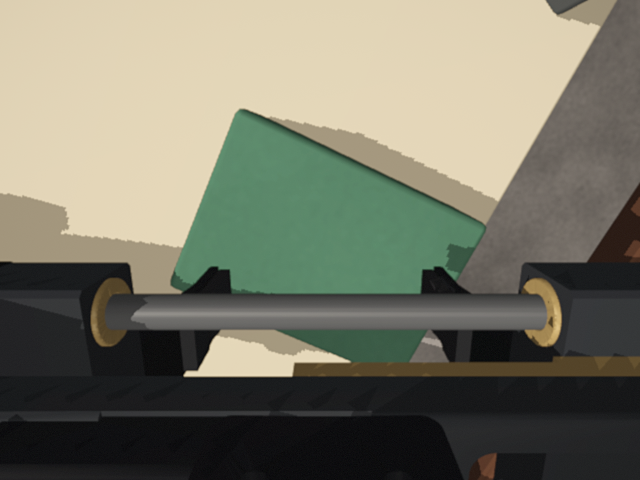

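The move was refused because every key is required; the picture shows only the green box and the fingers. I'll stop a little short of the brush so the wrist camera sees the ring.

Emit:
move_arm:
  commands:
    - {"x": 0.0, "y": 0.0, "z": -0.06, "ax": 0, "ay": 0, "az": -4}
    - {"x": 0.283, "y": -0.137, "z": -0.097, "ax": 0, "ay": 0, "az": -47}
    - {"x": 0.283, "y": -0.137, "z": -0.097, "ax": 0, "ay": 0, "az": -47}
    - {"x": 0.283, "y": -0.137, "z": -0.097, "ax": 0, "ay": 0, "az": -47}
    - {"x": 0.283, "y": -0.137, "z": -0.097, "ax": 0, "ay": 0, "az": -47}
    - {"x": 0.283, "y": -0.137, "z": -0.097, "ax": 0, "ay": 0, "az": -47}
    - {"x": 0.283, "y": -0.137, "z": -0.097, "ax": 0, "ay": 0, "az": -47}
    - {"x": 0.283, "y": -0.137, "z": -0.097, "ax": 0, "ay": 0, "az": -47}

```text
clock: 2.3
tcp_pos: [473.4, -345.2, 319.6]
tcp_rot: [2.54, 1.848, -0.001]
force: [0.2, -0.9, 0.6]
opening: 86.8
grip_force: 0.0
```

```bash
python3 - <<'E'
from h import *
s=robot.read_state(); print(s['clock'],s['tcp_pos'],s['tcp_rot'],s['q'])
crop('wrist',0,0,640,480,1,'w2.png')
for t in('brush','brush_eye','mug'): print(t,[(np.round(d['extent'],1).tolist(),round(d['p'],2)) for d in robot.boxes_of('wrist',t)[:2]])
for X in([497.9,-275.8,189],[507.4,-251.1,158],[486.1,-310.6,158],[496,-282,85]): print(proj('wrist',X))
E
```

```text
2.3 [ 473.4358 -345.1788  319.6405] [ 2.54    1.8479 -0.0011] [ 0.8812  0.1734 -0.3441  1.449   0.0591  1.529   0.2265]
brush [([329.8, 140.1, 33.7, 76.6], 0.86)]
brush_eye [([334.9, 139.3, 31.4, 77.1], 0.78)]
mug [([331.6, 124.2, 58.1, 84.4], 0.66)]
[329.5938 124.9965]
[330.9687  92.2072]
[328.7266 171.4571]
[328.7693 135.2709]
```

View pics/w2.png

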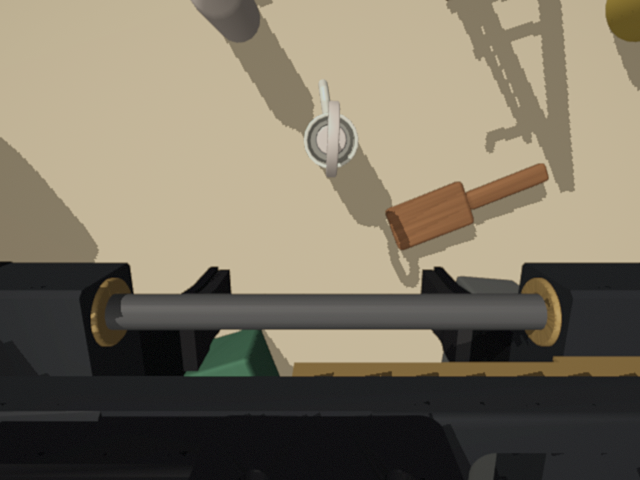

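The wrist view shows the ring edge-on from (335,101) to (331,177), almost along the image vertical, and the mug rim centred at (331,140).

```bash
python3 - <<'E'
from h import *
a=atz('wrist',335,101,160);b=atz('wrist',331,177,160);print(a,b,(a+b)/2,np.linalg.norm(a-b),np.degrees(np.arctan2(*(a-b)[1::-1])))
m=atz('wrist',331,140,85);print('mug',m,'foot',atz('wrist',331,138,81), atz('wrist',334,139,189))
c=(a+b)/2
for psi in (72,75): go(c[0],c[1],260,psi)
E
```

```text
[ 508.3325 -258.6567  160.    ] [ 486.5263 -315.4403  160.    ] [ 497.4294 -287.0485  160.    ] 60.82669817909436 68.9920256174517
mug [ 496.7137 -287.1309   85.    ] foot [ 497.3726 -285.2648   81.    ] [ 497.9165 -286.4238  189.    ]
t 2.5 at [ 472.1375 -346.8465  319.1916] shift [0.0647 0.0054 0.0592] turn [-0.04  0.02 -0.16]
t 2.5 at [ 472.1375 -346.8465  319.1916] shift [0.0647 0.0054 0.0592] turn [-0.04  0.02 -3.16]
```

Emit:
move_arm:
  commands:
    - {"x": 0.067, "y": 0.0045, "z": 0.03, "ax": 0, "ay": 0, "az": 1.5}
    - {"x": 0.067, "y": 0.0045, "z": 0.06, "ax": 0, "ay": 0, "az": 1.5}
    - {"x": 0.067, "y": 0.0045, "z": 0.09, "ax": 0, "ay": 0, "az": 1.5}
    - {"x": 0.067, "y": 0.0045, "z": 0.115, "ax": 0, "ay": 0, "az": 1.5}
    - {"x": 0.067, "y": 0.0045, "z": 0.131, "ax": 0, "ay": 0, "az": 1.5}
    - {"x": 0.067, "y": 0.0045, "z": 0.141, "ax": 0, "ay": 0, "az": 1.5}
    - {"x": 0.067, "y": 0.0045, "z": 0.141, "ax": 0, "ay": 0, "az": 1.5}

```text
clock: 3.38
tcp_pos: [498.1, -283.0, 178.3]
tcp_rot: [-2.565, -1.813, 0.0]
force: [0.5, -0.2, 0.2]
opening: 87.1
grip_force: 0.0
```

```bash
python3 - <<'E'
from h import *
s=robot.read_state(); print(s['clock'],s['tcp_pos'],s['tcp_rot'],s['force'])
im=robot.read_camera('wrist')[:,:,::-1]; sd=robot.read_camera('side')[:,:,::-1]
cv2.imwrite('pics/g1.png',np.hstack([cv2.resize(im,(480,360)),cv2.resize(sd[130:250,300:400],(300,360),interpolation=2)]))
E
```

```text
3.375 [ 498.1442 -283.0349  178.3069] [-2.5652 -1.8128  0.0003] [ 0.5087 -0.1676  0.1856]
```

View pics/g1.png

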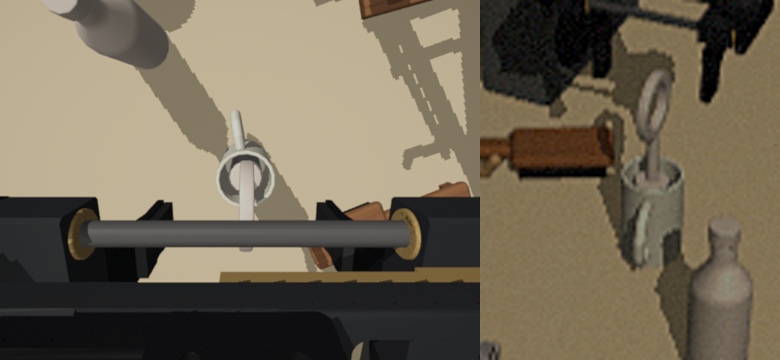

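The ring (col 246) sits centred between the fingers (162 to 325), and its near end shows at row 250. I'll check along tool x.

```bash
python3 - <<'E'
from h import *
p=robot.read_state()['tcp_pos']; d=np.array([np.cos(np.deg2rad(70.5)),np.sin(np.deg2rad(70.5)),0])
print(p,atz('wrist',328,333,158),proj('wrist',p-31*d+[0,0,158-p[2]]),(atz('wrist',328,333,158)-p)@d)
E
```

```text
[ 498.8581 -283.1806  179.42  ] [ 487.8339 -316.7937  158.    ] [326.4597 325.5938] -35.365017818226484
```

Emit:
move_arm:
  commands:
    - {"x": 0, "y": 0, "z": 0, "ax": 0, "ay": 0, "az": 0}
    - {"x": 0, "y": 0, "z": 0, "ax": 0, "ay": 0, "az": 0}
    - {"x": 0, "y": 0, "z": 0, "ax": 0, "ay": 0, "az": 0}
    - {"x": 0, "y": 0, "z": 0, "ax": 0, "ay": 0, "az": 0}
    - {"x": 0, "y": 0, "z": 0, "ax": 0, "ay": 0, "az": 0}
    - {"x": 0, "y": 0, "z": 0, "ax": 0, "ay": 0, "az": 0}
  claw: 0.002

```text
clock: 4.22
tcp_pos: [498.4, -282.8, 178.5]
tcp_rot: [2.565, 1.814, -0.0]
force: [0.2, 0.4, -0.1]
opening: 35.1
grip_force: 0.0
```

Emit:
move_arm:
  commands:
    - {"x": -0.003, "y": 0, "z": 0, "ax": 0, "ay": 0, "az": 0}
    - {"x": -0.003, "y": 0, "z": 0, "ax": 0, "ay": 0, "az": 0}
    - {"x": -0.003, "y": 0, "z": 0, "ax": 0, "ay": 0, "az": 0}
    - {"x": -0.003, "y": 0, "z": 0, "ax": 0, "ay": 0, "az": 0}
    - {"x": -0.003, "y": 0, "z": 0, "ax": 0, "ay": 0, "az": 0}
  claw: 0.002

```text
clock: 4.85
tcp_pos: [497.4, -285.6, 178.6]
tcp_rot: [2.565, 1.814, -0.0]
force: [0.9, -0.1, 0.0]
opening: 8.6
grip_force: 30.0
```

Emit:
move_arm:
  commands:
    - {"x": 0, "y": 0, "z": -0.015, "ax": 0, "ay": 0, "az": 0}
    - {"x": 0, "y": 0, "z": -0.035, "ax": 0, "ay": 0, "az": 0}
    - {"x": 0, "y": 0, "z": -0.06, "ax": 0, "ay": 0, "az": 0}
    - {"x": 0, "y": 0, "z": -0.085, "ax": 0, "ay": 0, "az": 0}
    - {"x": 0, "y": 0, "z": -0.11, "ax": 0, "ay": 0, "az": 0}
    - {"x": 0, "y": 0, "z": -0.135, "ax": 0, "ay": 0, "az": 0}
    - {"x": 0, "y": 0, "z": -0.16, "ax": 0, "ay": 0, "az": 0}
    - {"x": 0, "y": 0, "z": -0.18, "ax": 0, "ay": 0, "az": 0}
    - {"x": 0, "y": 0, "z": -0.18, "ax": 0, "ay": 0, "az": 0}

```text
clock: 5.98
tcp_pos: [498.2, -285.7, 361.1]
tcp_rot: [2.562, 1.812, 0.003]
force: [-0.8, 0.2, -1.2]
opening: 8.4
grip_force: 30.0
```

```bash
python3 - <<'E'
from h import *
s=robot.read_state(); print(s['clock'],s['tcp_pos'],s['opening'],s['grip_force'],s['q'])
tp=robot.read_camera('top')[:,:,::-1]; sd=robot.read_camera('side')[:,:,::-1]
cv2.imwrite('pics/l1.png',np.hstack([cv2.resize(tp[230:350,380:510],(390,360),interpolation=2),cv2.resize(sd[70:240,290:450],(400,360),interpolation=2)]))
print(robot.boxes_of('side','brush')[:1],robot.boxes_of('side','mug')[:1],proj('side',s['tcp_pos']),proj('side',s['tcp_pos']-[0,0,172]))
go(460,284.5,358,70.5); go(460,284.5,358,95)
E
```

```text
5.975 [ 498.1518 -285.7206  361.0731] 8.367739656679149 29.98607120694942 [ 0.8122  0.1467 -0.3861  1.3995  0.0555  1.6018  0.0923]
[{'extent': [360.4, 119.9, 17.4, 71.3], 'p': 0.94}] [{'extent': [358.9, 199.2, 21.4, 37.3], 'p': 0.76}] [360.5697  89.5208] [358.7093 152.4569]
t 6.175 at [ 496.9165 -285.453   357.5128] shift [ 0.525  -0.2248  0.    ] turn [-0.1  -0.01  0.03]
t 6.175 at [ 496.9165 -285.453   357.5128] shift [ 0.525  -0.2248  0.    ] turn [ -0.1   -0.03 -24.47]
```

View pics/l1.png

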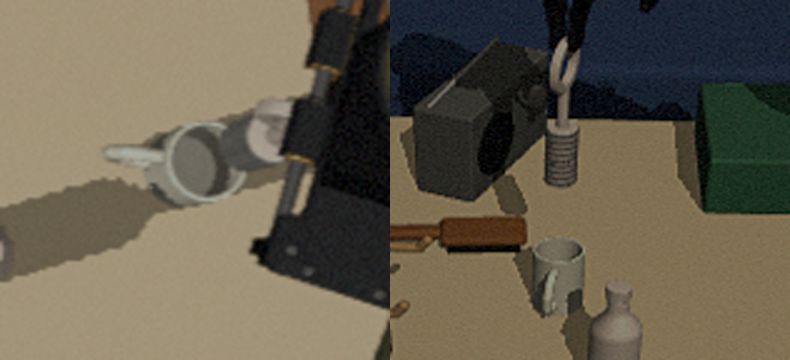

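The side view shows the brush hanging vertical and clear of the mug, which stands upright. Now I carry it over to the tumbler.

Emit:
move_arm:
  commands:
    - {"x": 0.02, "y": -0.0086, "z": 0, "ax": 0, "ay": 0, "az": -1}
    - {"x": 0.06, "y": -0.0257, "z": 0, "ax": 0, "ay": 0, "az": -3}
    - {"x": 0.11, "y": -0.047, "z": 0, "ax": 0, "ay": 0, "az": -5}
    - {"x": 0.16, "y": -0.0685, "z": 0, "ax": 0, "ay": 0, "az": -7}
    - {"x": 0.21, "y": -0.09, "z": 0, "ax": 0, "ay": 0, "az": -9}
    - {"x": 0.26, "y": -0.111, "z": 0, "ax": 0, "ay": 0, "az": -11}
    - {"x": 0.31, "y": -0.133, "z": 0, "ax": 0, "ay": 0, "az": -13}
    - {"x": 0.36, "y": -0.154, "z": 0, "ax": 0, "ay": 0, "az": -14.5}
    - {"x": 0.4, "y": -0.171, "z": 0, "ax": 0, "ay": 0, "az": -14.5}
    - {"x": 0.42, "y": -0.18, "z": 0, "ax": 0, "ay": 0, "az": -14.5}

```text
clock: 7.42
tcp_pos: [465.3, 174.9, 358.3]
tcp_rot: [-2.309, -2.13, 0.001]
force: [-0.6, 0.0, -0.5]
opening: 8.3
grip_force: 30.0
```

```bash
python3 - <<'E'
from h import *
go(460,284.5,330,85); print(robot.read_state()['q'])
E
```

```text
t 7.425 at [465.2682 174.9175 358.2508] shift [ 0.1088 -0.014   0.0282] turn [-0.03  0.01  0.4 ]
[ 0.4292 -0.0144 -0.822   1.562  -0.0107  1.59   -0.4732]
```

Emit:
move_arm:
  commands:
    - {"x": 0.025, "y": -0.003, "z": 0, "ax": 0, "ay": 0, "az": 0}
    - {"x": 0.06, "y": -0.008, "z": 0, "ax": 0, "ay": 0, "az": 0}
    - {"x": 0.09, "y": -0.012, "z": 0, "ax": 0, "ay": 0, "az": 0}
    - {"x": 0.109, "y": -0.014, "z": 0, "ax": 0, "ay": 0, "az": 0}
    - {"x": 0.109, "y": -0.014, "z": 0, "ax": 0, "ay": 0, "az": 0}
    - {"x": 0.109, "y": -0.014, "z": 0, "ax": 0, "ay": 0, "az": 0}

```text
clock: 8.18
tcp_pos: [462.7, 279.6, 358.3]
tcp_rot: [2.315, 2.123, -0.002]
force: [0.4, -0.3, -1.3]
opening: 8.7
grip_force: 30.0
```

```bash
python3 - <<'E'
from h import *
s=robot.read_state(); print(s['clock'],s['tcp_pos'],s['q'])
tp=robot.read_camera('top')[:,:,::-1]; sd=robot.read_camera('side')[:,:,::-1]
cv2.imwrite('pics/t1.png',np.hstack([cv2.resize(tp[250:360,110:230],(390,360),interpolation=2),cv2.resize(sd[240:420,290:450],(400,450),interpolation=2)[:360]]))
b=robot.boxes_of('side','brush')[:1];t=robot.boxes_of('side','tall_tumbler')[:2];print(b,t)
print(proj('side',s['tcp_pos']-[0,0,172]),proj('side',[460,284.5,105]),proj('side',[460,284.5,0]))
print('wrist tumbler');robot.read_camera('wrist');print(robot.boxes_of('wrist','tall_tumbler')[:2],proj('wrist',[460,284.5,105]))
E
```

```text
8.175 [462.7189 279.6042 358.2524] [ 0.2613  0.1304 -0.9406  1.4648  0.1062  1.6006 -0.7589]
[{'extent': [371.4, 292.4, 22.9, 84.2], 'p': 0.88}] [{'extent': [372.2, 374.6, 35.0, 62.5], 'p': 0.77}, {'extent': [370.9, 292.6, 20.6, 88.0], 'p': 0.58}]
[371.0129 328.1781] [370.7281 358.1188] [368.6626 390.0079]
wrist tumbler
[{'extent': [322.8, 192.8, 68.9, 55.8], 'p': 0.95}] [322.861 195.75 ]
```

View pics/t1.png

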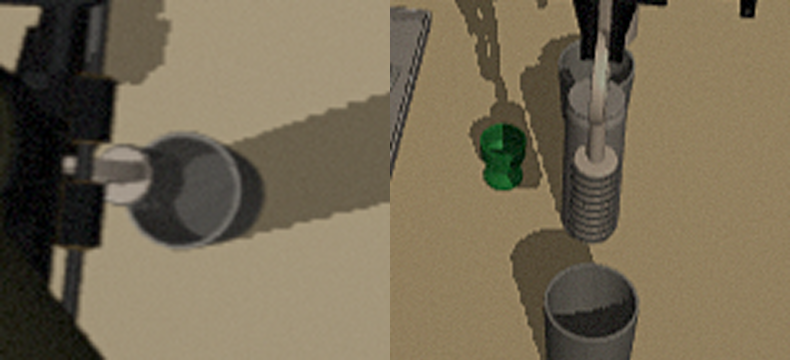

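The side crop shows the brush just above and in line with the tumbler, whose rim centre at (370.4,360) matches the prediction. I lower it with a small correction.

Emit:
move_arm:
  commands:
    - {"x": 0.005, "y": -0.002, "z": 0.02, "ax": 0, "ay": 0, "az": 0}
    - {"x": 0.005, "y": -0.002, "z": 0.045, "ax": 0, "ay": 0, "az": 0}
    - {"x": 0.005, "y": -0.002, "z": 0.07, "ax": 0, "ay": 0, "az": 0}
    - {"x": 0.005, "y": -0.002, "z": 0.09, "ax": 0, "ay": 0, "az": 0}
    - {"x": 0.005, "y": -0.002, "z": 0.11, "ax": 0, "ay": 0, "az": 0}
    - {"x": 0.005, "y": -0.002, "z": 0.13, "ax": 0, "ay": 0, "az": 0}
    - {"x": 0.005, "y": -0.002, "z": 0.15, "ax": 0, "ay": 0, "az": 0}
    - {"x": 0.005, "y": -0.002, "z": 0.162, "ax": 0, "ay": 0, "az": 0}
    - {"x": 0.005, "y": -0.002, "z": 0.162, "ax": 0, "ay": 0, "az": 0}

```text
clock: 9.6
tcp_pos: [461.2, 285.0, 195.6]
tcp_rot: [-2.315, -2.123, 0.002]
force: [0.1, 0.4, -0.5]
opening: 8.6
grip_force: 30.0
```

```bash
python3 - <<'E'
from h import *
s=robot.read_state(); print(s['clock'],s['tcp_pos'],s['force'],s['opening'])
sd=robot.read_camera('side')
print(robot.boxes_of('side','brush')[:1],robot.boxes_of('side','tall_tumbler')[:1],proj('side',s['tcp_pos']))
E
```

```text
9.6 [461.1818 285.035  195.6079] [ 0.1328  0.4166 -0.4559] 8.647196999820112
[{'extent': [368.3, 345.1, 18.6, 56.4], 'p': 0.68}] [{'extent': [371.4, 375.4, 40.1, 61.0], 'p': 0.84}] [372.0712 327.2103]
```

Emit:
move_arm:
  commands:
    - {"x": 0, "y": 0, "z": 0.005, "ax": 0, "ay": 0, "az": 0}
    - {"x": 0, "y": 0, "z": 0.009, "ax": 0, "ay": 0, "az": 0}
    - {"x": 0, "y": 0, "z": 0.013, "ax": 0, "ay": 0, "az": 0}
    - {"x": 0, "y": 0, "z": 0.013, "ax": 0, "ay": 0, "az": 0}
    - {"x": 0, "y": 0, "z": 0.013, "ax": 0, "ay": 0, "az": 0}

```text
clock: 10.38
tcp_pos: [461.7, 285.3, 183.5]
tcp_rot: [2.316, 2.123, 0.0]
force: [-0.1, -0.7, -0.7]
opening: 8.8
grip_force: 30.0
```

Emit:
move_arm:
  commands:
    - {"x": 0, "y": 0, "z": 0.002, "ax": 0, "ay": 0, "az": 0}
    - {"x": 0, "y": 0, "z": 0.004, "ax": 0, "ay": 0, "az": 0}
    - {"x": 0, "y": 0, "z": 0.004, "ax": 0, "ay": 0, "az": 0}

```text
clock: 10.75
tcp_pos: [461.5, 285.2, 179.3]
tcp_rot: [-2.316, -2.123, 0.001]
force: [-0.2, -0.3, 0.1]
opening: 8.3
grip_force: 30.0
```

Emit:
move_arm:
  commands:
    - {"x": 0, "y": 0, "z": -0.02, "ax": 0, "ay": 0, "az": 0}
    - {"x": 0, "y": 0, "z": -0.045, "ax": 0, "ay": 0, "az": 0}
    - {"x": 0, "y": 0, "z": -0.068, "ax": 0, "ay": 0, "az": 0}
    - {"x": 0, "y": 0, "z": -0.068, "ax": 0, "ay": 0, "az": 0}
    - {"x": 0, "y": 0, "z": -0.068, "ax": 0, "ay": 0, "az": 0}
    - {"x": 0, "y": 0, "z": -0.045, "ax": 0, "ay": 0, "az": 0}
    - {"x": 0, "y": 0, "z": -0.022, "ax": 0, "ay": 0, "az": 0}
    - {"x": 0, "y": 0, "z": -0.004, "ax": 0, "ay": 0, "az": 0}
    - {"x": 0, "y": 0, "z": 0, "ax": 0, "ay": 0, "az": 0}
    - {"x": 0, "y": 0, "z": 0, "ax": 0, "ay": 0, "az": 0}

```text
clock: 12.0
tcp_pos: [461.7, 285.5, 179.6]
tcp_rot: [-2.315, -2.123, -0.0]
force: [0.6, 0.3, -1.0]
opening: 8.3
grip_force: 30.0
```

Emit:
move_arm:
  commands:
    - {"x": 0, "y": 0, "z": 0, "ax": 0, "ay": 0, "az": 0}
    - {"x": 0, "y": 0, "z": 0, "ax": 0, "ay": 0, "az": 0}
    - {"x": 0, "y": 0, "z": -0.02, "ax": 0, "ay": 0, "az": 0}
    - {"x": 0, "y": 0, "z": -0.045, "ax": 0, "ay": 0, "az": 0}
    - {"x": 0, "y": 0, "z": -0.075, "ax": 0, "ay": 0, "az": 0}
    - {"x": 0, "y": 0, "z": -0.105, "ax": 0, "ay": 0, "az": 0}
    - {"x": 0, "y": 0, "z": -0.135, "ax": 0, "ay": 0, "az": 0}
    - {"x": 0, "y": 0, "z": -0.165, "ax": 0, "ay": 0, "az": 0}
    - {"x": 0, "y": 0, "z": -0.18, "ax": 0, "ay": 0, "az": 0}
    - {"x": 0, "y": 0, "z": -0.18, "ax": 0, "ay": 0, "az": 0}

```text
clock: 13.25
tcp_pos: [461.9, 285.8, 360.7]
tcp_rot: [2.315, 2.123, 0.003]
force: [0.4, 0.6, -1.5]
opening: 8.5
grip_force: 30.0
```

Emit:
move_arm:
  commands:
    - {"x": -0.02, "y": 0.008, "z": 0, "ax": 0, "ay": 0, "az": 0}
    - {"x": -0.06, "y": 0.024, "z": 0, "ax": 0, "ay": 0, "az": 0}
    - {"x": -0.105, "y": 0.043, "z": 0, "ax": 0, "ay": 0, "az": 0}
    - {"x": -0.15, "y": 0.061, "z": 0, "ax": 0, "ay": 0, "az": 0}
    - {"x": -0.195, "y": 0.08, "z": 0, "ax": 0, "ay": 0, "az": 0}
    - {"x": -0.24, "y": 0.098, "z": 0, "ax": 0, "ay": 0, "az": 0}
    - {"x": -0.28, "y": 0.115, "z": 0, "ax": 0, "ay": 0, "az": 0}
    - {"x": -0.306, "y": 0.125, "z": 0, "ax": 0, "ay": 0, "az": 0}
    - {"x": -0.306, "y": 0.125, "z": 0, "ax": 0, "ay": 0, "az": 0}
    - {"x": -0.306, "y": 0.125, "z": 0, "ax": 0, "ay": 0, "az": 0}

```text
clock: 14.5
tcp_pos: [559.1, -29.0, 358.7]
tcp_rot: [-2.313, -2.123, 0.001]
force: [0.1, 0.9, -0.9]
opening: 8.3
grip_force: 30.0
```

```bash
python3 - <<'E'
from h import *
s=robot.read_state(); print(s['clock'],s['tcp_pos'],s['tcp_rot'],s['q'])
crop('wrist',0,0,640,480,1,'p1.png')
for t in('peg','peg_tip','brush'): print(t,[(np.round(d['extent'],1).tolist(),round(d['p'],2)) for d in robot.boxes_of('wrist',t)[:2]])
for X in([705.4,14.9,225],[630.7,21.7,225],[622.5,22.3,236]): print(proj('wrist',X))
print('foot',proj('wrist',s['tcp_pos']-[0,0,172]),'eye',proj('wrist',s['tcp_pos']-[0,0,20]))
E
```

```text
14.5 [559.1129 -29.0343 358.7337] [-2.3128 -2.1235  0.0006] [ 0.6244  0.1491 -0.7007  1.4245  0.0948  1.6041 -0.1531]
peg [([460.4, 155.2, 111.4, 16.5], 0.59), ([424.0, 244.3, 28.2, 35.4], 0.3)]
peg_tip [([459.6, 156.5, 121.3, 15.2], 0.95)]
brush [([425.1, 242.6, 31.2, 37.4], 0.74), ([325.8, 246.2, 49.6, 97.4], 0.67)]
[511.4196 151.9699]
[413.6878 151.369 ]
[405.912  151.9792]
foot [326.2064 214.2453] eye [326.5678 271.617 ]
```

View pics/p1.png

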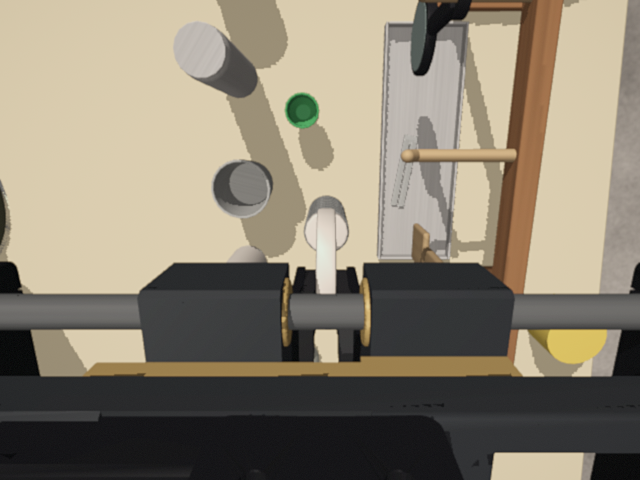

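The peg runs from its tip at (408,156) to its root at (516,155). The ring's far end shows at (326,205), and the brush head's foot edge at about row 197.

```bash
python3 - <<'E'
from h import *
s=robot.read_state(); p=s['tcp_pos']; R=Rn.from_rotvec(s['tcp_rot'])
ex=R.apply([1,0,0]); print(p,ex)
for o in(-4,0,4): print(o,'ringfar',proj('wrist',p+(31+o)*ex-[0,0,20]),'footfar',proj('wrist',p+(16.5+o)*ex-[0,0,172]),'headtop', proj('wrist',p+o*ex-[0,0,97]))
r=atz('wrist',516,155,225);t=atz('wrist',408,156,240);print(r,t,np.degrees(np.arctan2((r-t)[1],(r-t)[0])))
E
```

```text
[559.3976 -28.8766 359.6207] [ 0.0844  0.9964 -0.0002]
-4 ringfar [327.1395 220.0242] footfar [326.5123 200.4606] headtop [326.7168 240.1962]
0 ringfar [327.1453 212.0269] footfar [326.5136 195.9987] headtop [326.7193 234.7342]
4 ringfar [327.1511 203.9443] footfar [326.515  191.5106] headtop [326.7217 229.2319]
[708.9891  12.31   225.    ] [623.1103  19.499  240.    ] -4.785128355181979
```

Emit:
move_arm:
  commands:
    - {"x": 0.015, "y": 0.003, "z": 0.01, "ax": 0, "ay": 0, "az": 0}
    - {"x": 0.035, "y": 0.008, "z": 0.035, "ax": 0, "ay": 0, "az": 0}
    - {"x": 0.0515, "y": 0.0115, "z": 0.06, "ax": 0, "ay": 0, "az": 0}
    - {"x": 0.0515, "y": 0.0115, "z": 0.085, "ax": 0, "ay": 0, "az": 0}
    - {"x": 0.0515, "y": 0.0115, "z": 0.103, "ax": 0, "ay": 0, "az": 0}
    - {"x": 0.0515, "y": 0.0115, "z": 0.103, "ax": 0, "ay": 0, "az": 0}
    - {"x": 0.0515, "y": 0.0115, "z": 0.103, "ax": 0, "ay": 0, "az": 0}

```text
clock: 15.58
tcp_pos: [576.1, 20.1, 257.4]
tcp_rot: [2.315, 2.122, 0.002]
force: [0.3, 0.5, -0.8]
opening: 8.6
grip_force: 30.0
```

```bash
python3 - <<'E'
from h import *
S=[robot.read_state()]
sd=robot.read_camera('side')[:,:,::-1]; S.append(robot.read_state()); w=robot.read_camera('wrist')[:,:,::-1]; S.append(robot.read_state())
p=np.mean([s['tcp_pos'] for s in S],0); print(S[-1]['clock'],p,S[-1]['force'])
cv2.imwrite('pics/p2.png',np.hstack([cv2.resize(sd[150:290,240:350],(400,509),interpolation=2)[:500],cv2.resize(w[80:330,240:440],(400,500))]))
X=lambda out,dz:np.array([705.4-out*.996,14+out*.087,225+dz])
for n,q in(('eye',p-[0,0,20.5]),('root',X(0,0)),('axis75',X(75,0)),('tip',X(88,16))): print(n,proj('side',q),proj('wrist',q))
E
```

```text
15.675 [576.1587  20.0158 257.5994] [ 0.6413  0.259  -1.5535]
eye [318.2211 212.7197] [326.9246 271.3758]
root [257.7045 213.4967] [566.4729 254.3534]
axis75 [292.4362 216.558 ] [427.517  254.4576]
tip [298.1605 211.133 ] [409.8793 263.9949]
```

View pics/p2.png

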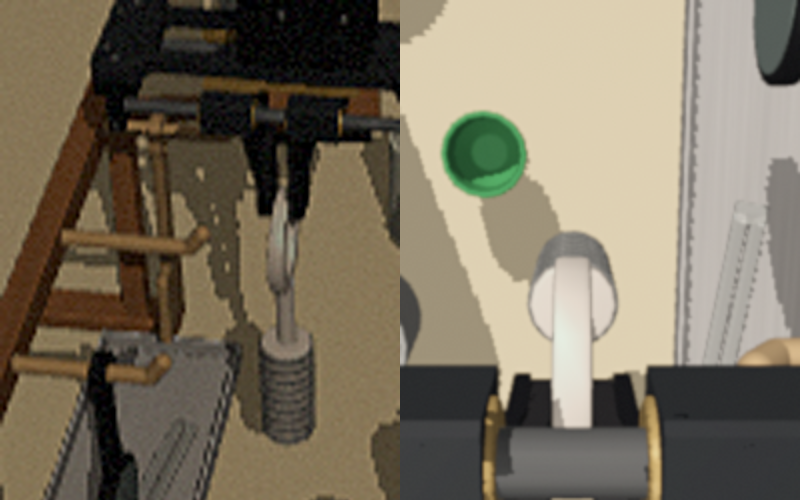

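The side crop shows the free peg from root (257,215) to bend (291,217) and tip (296,215), within about 1 px of my model. The brush hangs before it with its head top at about (319,245) and foot at about row 271. The wrist crop shows the ring's far end at (326,208) and the peg's edge near (425,250).

```bash
python3 - <<'E'
from h import *
p=np.array([576.1,20.0,257.5]); ex=np.array([.0844,.9964,0])
for z in(152,121,75,0): print(z,proj('side',p+[0,0,z-172.5]))
for o in(0,3,6): print(o,proj('wrist',p+(31+o)*ex-[0,0,20.5]))
print(robot.boxes_of('side','brush')[:1],robot.boxes_of('side','peg')[:2],robot.boxes_of('side','brush_eye')[:1])
E
```

```text
152 [318.2509 212.7531]
121 [318.583  224.1663]
75 [319.055  240.3921]
0 [319.776 265.173]
0 [326.6768 211.7035]
3 [326.6632 205.671 ]
6 [326.6494 199.5903]
[{'extent': [319.3, 234.1, 20.8, 71.5], 'p': 0.98}] [{'extent': [277.2, 216.6, 33.2, 7.1], 'p': 0.66}] [{'extent': [318.7, 237.1, 10.0, 66.9], 'p': 0.6}]
```

Emit:
move_arm:
  commands:
    - {"x": 0.0025, "y": 0.005, "z": 0.002, "ax": 0, "ay": 0, "az": 0}
    - {"x": 0.0025, "y": 0.015, "z": 0.002, "ax": 0, "ay": 0, "az": 0}
    - {"x": 0.0025, "y": 0.025, "z": 0.002, "ax": 0, "ay": 0, "az": 0}
    - {"x": 0.0025, "y": 0.035, "z": 0.002, "ax": 0, "ay": 0, "az": 0}
    - {"x": 0.0025, "y": 0.045, "z": 0.002, "ax": 0, "ay": 0, "az": 0}
    - {"x": 0.0025, "y": 0.052, "z": 0.002, "ax": 0, "ay": 0, "az": 0}
    - {"x": 0.0025, "y": 0.052, "z": 0.002, "ax": 0, "ay": 0, "az": 0}

```text
clock: 16.7
tcp_pos: [627.9, 17.9, 254.2]
tcp_rot: [-2.315, -2.123, 0.0]
force: [-0.6, 0.5, -0.7]
opening: 8.7
grip_force: 30.0
```

```bash
python3 - <<'E'
from h import *
robot.read_camera('side'); s=robot.read_state(); p=s['tcp_pos']
print(p,s['force'],s['torque'],robot.boxes_of('side','brush')[:1],robot.boxes_of('side','peg')[:2],[proj('side',p+[0,0,z-172.5]) for z in(152,75,0)])
E
```

```text
[627.6114  18.0745 254.3963] [-0.0103  0.8019 -0.751 ] [ 0.0394 -0.0287  0.0172] [{'extent': [296.4, 234.6, 18.5, 71.2], 'p': 0.72}] [{'extent': [372.6, 304.8, 29.4, 69.3], 'p': 0.61}, {'extent': [278.8, 217.0, 36.6, 7.2], 'p': 0.59}] [array([293.807 , 212.5679]), array([295.6255, 240.0599]), array([297.2567, 264.7204])]
```

Emit:
move_arm:
  commands:
    - {"x": 0, "y": 0.007, "z": 0, "ax": 0, "ay": 0, "az": 0}
    - {"x": 0, "y": 0.016, "z": 0, "ax": 0, "ay": 0, "az": 0}
    - {"x": 0, "y": 0.025, "z": 0, "ax": 0, "ay": 0, "az": 0}
    - {"x": 0, "y": 0.032, "z": 0, "ax": 0, "ay": 0, "az": 0}
    - {"x": 0, "y": 0.032, "z": 0, "ax": 0, "ay": 0, "az": 0}

```text
clock: 17.48
tcp_pos: [659.9, 15.1, 254.1]
tcp_rot: [-2.315, -2.122, 0.0]
force: [0.1, -0.5, -0.7]
opening: 8.6
grip_force: 30.0
```

Emit:
move_arm:
  commands:
    - {"x": 0, "y": 0, "z": 0.005, "ax": 0, "ay": 0, "az": 0}
    - {"x": 0, "y": 0, "z": 0.01, "ax": 0, "ay": 0, "az": 0}
    - {"x": 0, "y": 0, "z": 0.015, "ax": 0, "ay": 0, "az": 0}
    - {"x": 0, "y": 0, "z": 0.018, "ax": 0, "ay": 0, "az": 0}
    - {"x": 0, "y": 0, "z": 0.018, "ax": 0, "ay": 0, "az": 0}

```text
clock: 18.1
tcp_pos: [659.3, 15.0, 236.2]
tcp_rot: [-2.316, -2.123, 0.001]
force: [0.3, -0.6, -0.4]
opening: 8.6
grip_force: 30.0
```

Emit:
move_arm:
  commands:
    - {"x": 0, "y": 0, "z": 0.001, "ax": 0, "ay": 0, "az": 0}
    - {"x": 0, "y": 0, "z": 0.002, "ax": 0, "ay": 0, "az": 0}
    - {"x": 0, "y": 0, "z": 0.003, "ax": 0, "ay": 0, "az": 0}
    - {"x": 0, "y": 0, "z": 0.003, "ax": 0, "ay": 0, "az": 0}

```text
clock: 18.6
tcp_pos: [659.4, 15.1, 233.4]
tcp_rot: [-2.316, -2.123, 0.0]
force: [0.4, -0.2, -1.3]
opening: 8.8
grip_force: 30.0
```

Emit:
move_arm:
  commands:
    - {"x": 0, "y": 0, "z": 0.001, "ax": 0, "ay": 0, "az": 0}
    - {"x": 0, "y": 0, "z": 0.002, "ax": 0, "ay": 0, "az": 0}
    - {"x": 0, "y": 0, "z": 0.002, "ax": 0, "ay": 0, "az": 0}

```text
clock: 18.98
tcp_pos: [659.5, 15.2, 231.9]
tcp_rot: [2.315, 2.123, 0.0]
force: [-0.8, -0.7, 1.3]
opening: 8.3
grip_force: 30.0
```

```bash
python3 - <<'E'
from h import *
F=[]
for c in('side','top','side'): robot.read_camera(c); F.append(robot.read_state())
p=F[-1]['tcp_pos']; print([f['force'] for f in F],p)
print(robot.boxes_of('side','brush')[:2],robot.boxes_of('side','brush_eye')[:2],robot.boxes_of('side','peg')[:2],[proj('side',p+[0,0,z-172.5]) for z in(152,75,0)])
E
```

```text
[array([-0.8465,  0.7168,  1.719 ]), array([-0.6674, -0.7897,  1.7727]), array([-1.1202,  0.5991,  2.5718])] [659.5246  15.179  231.8924]
[{'extent': [281.8, 240.9, 17.9, 68.5], 'p': 0.67}, {'extent': [372.5, 266.4, 31.3, 25.0], 'p': 0.63}] [{'extent': [283.6, 242.7, 14.3, 66.9], 'p': 0.8}] [{'extent': [277.2, 217.1, 38.5, 8.4], 'p': 0.6}] [array([279.5793, 219.4974]), array([281.9537, 246.2818]), array([284.0863, 270.3382])]
```

Emit:
move_arm:
  commands:
    - {"x": 0, "y": 0, "z": -0.0005, "ax": 0, "ay": 0, "az": 0}
    - {"x": 0, "y": 0, "z": -0.0005, "ax": 0, "ay": 0, "az": 0}
    - {"x": 0, "y": 0, "z": -0.0005, "ax": 0, "ay": 0, "az": 0}
    - {"x": 0, "y": 0, "z": -0.0005, "ax": 0, "ay": 0, "az": 0}
  claw: 0.024

```text
clock: 19.77
tcp_pos: [659.4, 15.1, 231.9]
tcp_rot: [-2.316, -2.123, 0.0]
force: [-0.4, 0.1, 0.6]
opening: 23.6
grip_force: 0.0
```

```bash
python3 - <<'E'
from h import *
for i in range(3): robot.read_camera('side'); s=robot.read_state(); print(s['force'],robot.boxes_of('side','brush')[:1])
E
```

```text
[-0.0869 -0.7159  0.3045] [{'extent': [283.7, 240.3, 21.6, 68.8], 'p': 0.65}]
[-0.3328 -0.6024 -0.1252] [{'extent': [283.1, 240.6, 15.0, 67.8], 'p': 0.7}]
[-0.1439  0.3295  0.2273] [{'extent': [282.5, 240.8, 19.7, 71.4], 'p': 0.84}]
```

Released and hanging. I retreat straight up.

Emit:
move_arm:
  commands:
    - {"x": 0, "y": 0, "z": -0.006, "ax": 0, "ay": 0, "az": 0}
    - {"x": 0, "y": 0, "z": -0.016, "ax": 0, "ay": 0, "az": 0}
    - {"x": 0, "y": 0, "z": -0.03, "ax": 0, "ay": 0, "az": 0}
    - {"x": 0, "y": 0, "z": -0.055, "ax": 0, "ay": 0, "az": 0}
    - {"x": 0, "y": 0, "z": -0.085, "ax": 0, "ay": 0, "az": 0}
    - {"x": 0, "y": 0, "z": -0.12, "ax": 0, "ay": 0, "az": 0}
    - {"x": 0, "y": 0, "z": -0.12, "ax": 0, "ay": 0, "az": 0}

```text
clock: 20.95
tcp_pos: [660.7, 15.9, 356.6]
tcp_rot: [2.312, 2.12, 0.009]
force: [-1.1, -0.4, -0.1]
opening: 24.1
grip_force: 0.0
```

Emit:
move_arm:
  commands:
    - {"x": 0, "y": -0.03, "z": -0.01, "ax": 0, "ay": 0, "az": 0}
    - {"x": 0, "y": -0.08, "z": -0.01, "ax": 0, "ay": 0, "az": 0}
    - {"x": 0, "y": -0.13, "z": -0.01, "ax": 0, "ay": 0, "az": 0}
    - {"x": 0, "y": -0.15, "z": -0.01, "ax": 0, "ay": 0, "az": 0}
    - {"x": 0, "y": -0.15, "z": -0.01, "ax": 0, "ay": 0, "az": 0}
    - {"x": 0, "y": -0.15, "z": -0.01, "ax": 0, "ay": 0, "az": 0}
    - {"x": 0, "y": -0.15, "z": -0.01, "ax": 0, "ay": 0, "az": 0}
    - {"x": 0, "y": -0.15, "z": -0.01, "ax": 0, "ay": 0, "az": 0}
    - {"x": 0, "y": -0.15, "z": -0.01, "ax": 0, "ay": 0, "az": 0}
    - {"x": 0, "y": -0.15, "z": -0.01, "ax": 0, "ay": 0, "az": 0}

```text
clock: 22.2
tcp_pos: [510.1, 28.2, 361.9]
tcp_rot: [-2.315, -2.123, 0.0]
force: [0.1, 0.8, -0.2]
opening: 23.9
grip_force: 0.0
```

```bash
python3 - <<'E'
from h import *
for i in range(3):
    robot.read_camera('side'); print(robot.read_state()['clock'],*[(t,[np.round(d['extent'],1).tolist() for d in robot.boxes_of('side',t)[:1]]) for t in('brush','mug','tall_tumbler','mirror','mwiko','short_tumbler')],sep='\n ')
for z in(162-152,): print([proj('side',[660,18,210+k]) for k in(31,0,-77,-152)])
E
```

```text
22.25
 ('brush', [])
 ('mug', [[357.9, 199.9, 22.3, 40.5]])
 ('tall_tumbler', [[372.1, 373.4, 33.0, 57.5]])
 ('mirror', [[269.2, 275.2, 13.2, 62.8]])
 ('mwiko', [[286.6, 211.9, 14.1, 59.9]])
 ('short_tumbler', [[371.0, 267.4, 33.2, 26.4]])
22.6
 ('brush', [[283.0, 240.6, 20.4, 71.5]])
 ('mug', [[356.9, 199.6, 24.2, 42.3]])
 ('tall_tumbler', [[372.8, 373.1, 40.0, 61.7]])
 ('mirror', [[269.2, 275.7, 15.9, 61.6]])
 ('mwiko', [[285.4, 211.4, 11.1, 57.4]])
 ('short_tumbler', [[371.0, 267.6, 30.7, 30.3]])
22.95
 ('brush', [[283.4, 242.2, 22.9, 72.5]])
 ('mug', [[357.9, 198.3, 23.5, 37.4]])
 ('tall_tumbler', [[372.2, 373.8, 37.0, 63.5]])
 ('mirror', [[270.3, 274.1, 16.6, 61.4]])
 ('mwiko', [[286.1, 212.2, 10.2, 60.6]])
 ('short_tumbler', [[372.9, 265.6, 28.4, 20.6]])
[array([278.2116, 209.413 ]), array([279.2329, 220.8422]), array([281.6237, 247.5955]), array([283.7708, 271.6222])]
```

Emit:
move_arm:
  commands:
    - {"x": 0, "y": 0, "z": 0, "ax": 0, "ay": 0, "az": 0}
    - {"x": 0, "y": 0, "z": 0, "ax": 0, "ay": 0, "az": 0}
    - {"x": 0, "y": 0, "z": 0, "ax": 0, "ay": 0, "az": 0}
    - {"x": 0, "y": 0, "z": 0, "ax": 0, "ay": 0, "az": 0}
    - {"x": 0, "y": 0, "z": 0, "ax": 0, "ay": 0, "az": 0}
    - {"x": 0, "y": 0, "z": 0, "ax": 0, "ay": 0, "az": 0}
    - {"x": 0, "y": 0, "z": 0, "ax": 0, "ay": 0, "az": 0}
    - {"x": 0, "y": 0, "z": 0, "ax": 0, "ay": 0, "az": 0}
    - {"x": 0, "y": 0, "z": 0, "ax": 0, "ay": 0, "az": 0}
    - {"x": 0, "y": 0, "z": 0, "ax": 0, "ay": 0, "az": 0}

```text
clock: 24.5
tcp_pos: [510.0, 28.2, 362.1]
tcp_rot: [2.316, 2.123, -0.0]
force: [-0.4, -1.2, -0.2]
opening: 24.0
grip_force: 0.0
```

```bash
python3 - <<'E'
from h import *
f=[robot.read_camera(c).astype(float)[200:290,255:310] for c in['side']*8]
print([round(np.abs(cv2.GaussianBlur(a,(0,0),1.5)-cv2.GaussianBlur(f[0],(0,0),1.5)).max(),1) for a in f], robot.boxes_of('side','brush')[:1])
E
```

```text
[np.float64(0.0), np.float64(3.6), np.float64(4.4), np.float64(3.3), np.float64(3.6), np.float64(4.8), np.float64(4.3), np.float64(3.4)] [{'extent': [281.9, 240.9, 16.7, 66.5], 'p': 0.65}]
```

The side camera frames show no motion, only noise, so I hand in.

```bash
python3 -c "
from bench import robot
print(robot.hand_in())"
```

```text
the job is handed in; nothing more can be done
None
```

I handed the job in at about 25 s: the brush scrubbed the tall tumbler (bottom, up about 68 mm, bottom again) and now hangs still by its ring on the free peg; the mug, both tumblers, mirror and mwiko show no shift in the side camera, the other items were not re-measured, and no verdict was returned.

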